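# Zero a filter photometer and set its filter lever to the third click

## Robot

A 6-joint arm with a two-finger parallel gripper is mounted at the origin on a cart in front of the work surface, level with it; the furniture and walls round the work are solid. World frame = base frame: x ahead of the robot, y to its left, z up, the work surface at z = 0. Lengths are in m, angles in rad, forces in N, time in s.
With the tool pointing down it reaches from about 0.35 to 0.775 m from the base axis. Payload 5.5 kg.
Tool frame: the origin (TCP) lies at the very end of the fingers, on their centre line; the grasp point (between the pads) lies 19 mm behind it; x points along the fingers, y is the direction in which the jaws open and shut, and the axes are right-handed (so a half turn about x gives the same grasp; the last joint's range is limited). The gripper opens to 85 mm and grips with 20 to 120 N. Pads are 22 mm wide; open, the fingers measure 114 mm over their backs; the gripper's body (76 mm by 85 mm) begins 54 mm behind the grasp point. The pads swing forward as they close: fully open they stand 13 mm farther back than shut.
Start: joints at [-1.457, 0.313, 0.046, 1.304, 0, 1.431], TCP at [0.144, -0.557, 0.231] pointing down, gripper open.
Joint ranges: [-2.76, 2.76], [-0.86, 1.69], [-1.03, 1.26], [-2.2, 2.34], [-1.47, 1.5], [-3.14, 3.14]. Speed limits (rad/s): [2.57, 2.57, 3.14, 3.14, 3.14, 3.14].

## Interface

Orientations are given as a unit quaternion [w, x, y, z].
In Python, from workcell import env gives the robot as it stands.
- The arm moves only by the tool servo_tool, never from a script. Its argument "increments" is a list of rows, each an object with "offset": the shift along the tool's x, y, z in cm, a list of three; "yaw": the turn about the tool's x in degrees. In form: [{"offset": [x, y, z], "yaw": yaw}, ...]. A call has exactly 8 rows; each row is the pose to reach, as a shift and turn from the pose commanded when the call began, along the tool's axes at that moment; what a row does not reach only later rows make up. A row lasts 1/10 s, in which the tool goes at most 50 mm and 8.59 degrees, less where a joint would pass 70% of its speed; a pose out of reach is approached as far as the arm can. A call with a gripper value outside its range is refused whole. "claw" is the opening, from 0 (shut) to 1 (fully open), set as the call begins (left out, the last holds). The fingers move at their own pace and stop on an object; "force" is the grip in N (left out, the last holds). Time passes only in rows, so rows that repeat a pose let the fingers close, or fill a call up. It gives the time, the measured TCP pose, the force and the opening at its end, in the units of the state.
- env.get_state(): the state, without advancing time (a new reading comes with each control period).
- env.read_camera(name): name is "side" or "top" or "wrist"; returns (picture, depth): 420x560x3 uint8, red, green, blue; 420x560 float32, m along the optical axis (not along the pixel's ray), 0 where there is no reading.
- env.camera_model(name): a dict with "vertical_fov" (degrees; the focal length in pixels is half the picture's height over the tangent of half this angle, whatever the lens; pixels are square), "cx", "cy" (the principal point, pixels), "D" ([k1, k2, p1, p2, k3] as OpenCV has them; the pictures are not rectified), "world_from_camera" (4x4, takes a point from camera to world coordinates). Camera axes: x right, y up, looking along -z (the intrinsics and any distortion apply to the point x, -y, -z); pixel columns grow to the right and rows downward; lengths in m; the calibration is good to about 2 mm. A picture is of the moment at which its call begins: read the wrist's pose just before it. camera_model takes no time and is no camera call; for the wrist camera it gives the pose at the moment of the call.
- env.hand_in(): hands the job in, once; it reports no verdict.
The state is a dict: "clock": time; "joint_pos": joint angles; "qvel": joint speeds; "tau": joint torques, N m; "tcp_pos": TCP position; "orientation": TCP orientation; "wrist_force": force on the tool from outside, world axes, zero at the start; "ft_torque": the same for the moment, N m; "finger_gap": finger opening in m.
Only numpy, scipy, OpenCV 4.12 (cv2) and the standard library are available. Lean on these libraries where they do the work, as an engineer would, in place of code of your own. Each camera call takes 0.05 s, during which the arm holds its last target.

## Task

With the fingertips only, gripping and lifting nothing, push the photometer's filter lever all the way home against its left-hand stop for the dark zero. Then push it to the right, counting the clicks by feel from home, and leave it resting in the third click; never let it slip on into the fourth, which is the open aperture and would blind the detector. Last, press the round read key right down and let it come back up, leaving the vial in the well, and the vial and beaker beside the instrument, standing where they are.

Things in the scene. Friction and masses are not known exactly. Their poses are not given: they have to be found in the camera images.
- photometer: fixed box, 190 mm deep (x), 240 mm wide (y), flat white deck 72 mm above the worktop. Origin: centre of its underside; x to its rear, y to its left seen from the robot, z up; yaw within 0.3 rad. The lever's slot runs along y, 10 mm behind the centre. A 25 mm high lamp house fills the deck from 54 mm behind the centre; a well with a vial lies 50 mm in front of it, the read key front right
- lever_tab (a point): centre of the lever's black thumb tab, 26 mm above the deck. The tab is 9 mm thick along the travel (y of the photometer), 24 mm wide across it, from 12 to 40 mm above the deck; carriage and steel notch strip under it stay below 7 mm. Beside the tab, along the travel, the deck is clear
- filter_slide (a joint): lever travel, m: 0 at the home stop (left, +y of the photometer), growing to the right to 0.056. Notches hold it at home 0, first click 0.014, second 0.028, third 0.042, fourth 0.056 (open aperture, forbidden). Starts in the first, second or third. Leaving a notch takes about 6 N; resistance is gone half-way, where it snaps some 7 mm ahead of the finger into the next notch
- read_key_top (a point): centre of the top face of the read key, a round grey push key 30 mm across at the front right of the deck, its top 21 mm above the deck and 9 mm above the black ring (46 mm across) round it; pressed straight down
- read_key (a joint): how far the read key is pressed, in m: 0 up, 0.005 right down; a spring, about 5 N when right down
- sample_vial: white-capped vial, 28 mm across, 55 mm tall, loose in the well, its top 36 mm above the deck; origin at the centre of its underside. To be left alone
- spare_vial: another such vial, standing on the worktop to the right of the photometer; origin at the centre of its underside. To be left standing there
- small_beaker: glass beaker 46 mm across and 60 mm tall, on the worktop to the right of the photometer; origin at the centre of its underside. To be left standing there

How it is judged:
By the outcome, as a careful person would: the job done as asked, in the order asked, and still so for the second after the job is handed in, with the robot touching nothing.
It also fails if it takes over 72 s, if anything falls off the work surface, if the arm or the gripper's body presses on something with over 40 N, if the wrist force passes 120 N, or if a joint passes its speed limit or range.

## Working session

There is one attempt and no reset: what is moved stays moved. The work goes in short steps, Python scripts to look and compute and a tool call to move; the robot and the scene stay as the last step left them, time stands still between calls to the robot, and variables do not carry over. Pictures are saved under pics/ and viewed, and the job is handed in when it is done.

Besides the shell and the picture viewer there is one more tool, called after "Emit:" as name([rows], argument=value, ...), one row to a line, values as JSON. servo_tool: Moves the arm, as the interface text tells. Its arguments: {"type":"object","properties":{"increments":{"type":"array","items":{"type":"object","properties":{"offset":{"type":"array","items":{"type":"number"}},"yaw":{"type":"number"}}}},"claw":{"type":"number"},"force":{"type":"number"}},"required":["increments"]}

```bash
mkdir -p pics; ls; cat > h.py <<'E'
import numpy as np,cv2
from workcell import env
def snap(n,f):
    m=env.camera_model(n); p,d=env.read_camera(n)
    cv2.imwrite('pics/'+f+'.png',p[:,:,::-1]); np.savez('pics/'+f+'.npz',p=p,d=d,T=np.array(m['world_from_camera']),fov=m['vertical_fov'],c=[m['cx'],m['cy']],D=np.array(m['D']))
def ray(f,u,v):
    z=np.load('pics/'+f+'.npz'); F=z['p'].shape[0]/2/np.tan(np.radians(float(z['fov']))/2)
    K=np.array([[F,0,z['c'][0]],[0,F,z['c'][1]],[0,0,1]])
    q=cv2.undistortPoints(np.array([[[u,v]]],float),K,z['D'])[0,0]
    d=z['T'][:3,:3]@np.array([q[0],-q[1],-1]); return z['T'][:3,3],d
def atz(f,u,v,h):
    o,d=ray(f,u,v); return o+d*(h-o[2])/d[2]
def dep(f,u,v):
    o,d=ray(f,u,v); z=np.load('pics/'+f+'.npz')['d'][int(round(v)),int(round(u))]; return o+d*z
def two(f1,a,f2,b):
    o,d=ray(f1,*a);p,e=ray(f2,*b); s=np.linalg.lstsq(np.c_[d,-e],p-o,rcond=None)[0]
    A=o+d*s[0];B=p+e*s[1]; return (A+B)/2,np.linalg.norm(A-B)
def crop(f,x0,y0,x1,y1,k,out):
    im=cv2.imread('pics/'+f+'.png')[y0:y1,x0:x1]; cv2.imwrite('pics/'+out+'.png',cv2.resize(im,None,fx=k,fy=k,interpolation=cv2.INTER_CUBIC))
E
python3 - <<'E'
from h import *
for n in ['top','side','wrist']: snap(n,n+'0')
s=env.get_state()
for k,v in s.items(): print(k,np.round(v,4))
E
```

```text
pics
clock 0.15
joint_pos [-1.4566  0.3139  0.0453  1.3036 -0.      1.4312]
qvel [-0.0006 -0.0027  0.0022 -0.0004  0.0006 -0.0009]
tau [ 2.80000e-03 -4.81065e+01  2.98816e+01  1.39000e-02 -1.00000e-04
 -0.00000e+00]
tcp_pos [ 0.1443 -0.5562  0.2306]
orientation [ 0.089   0.7014  0.09   -0.7014]
wrist_force [ 0.3111  0.1078 -0.7214]
ft_torque [ 0.0089  0.0487 -0.0575]
finger_gap 0.0853
```

View pics/top0.png

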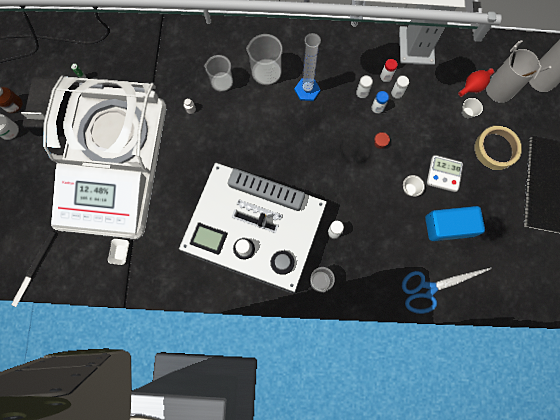

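View pics/side0.png

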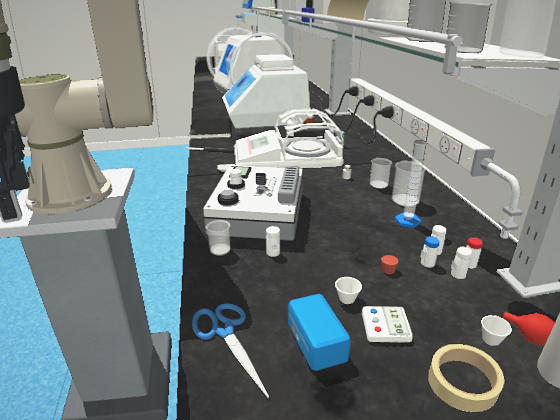

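View pics/wrist0.png

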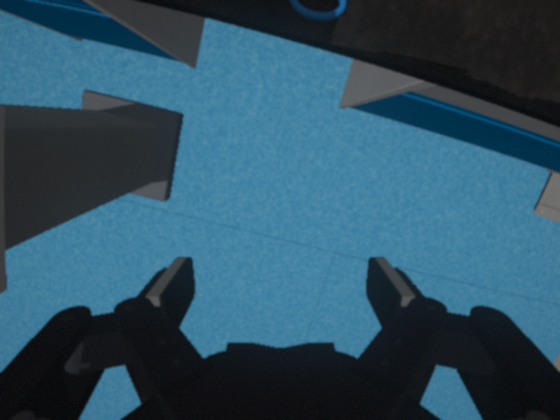

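The top view shows the photometer at about (253,228), the tab near (262,219), the vial cap near (243,247) and the key near (283,262). The beaker is at (321,279) and the spare vial at (336,229).

```bash
python3 - <<'E'
from h import *
crop('top0',170,155,350,300,4.4,'top0c')
crop('side0',190,145,320,265,5,'side0c')
E
```

```text
(no output)
```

View pics/top0c.png

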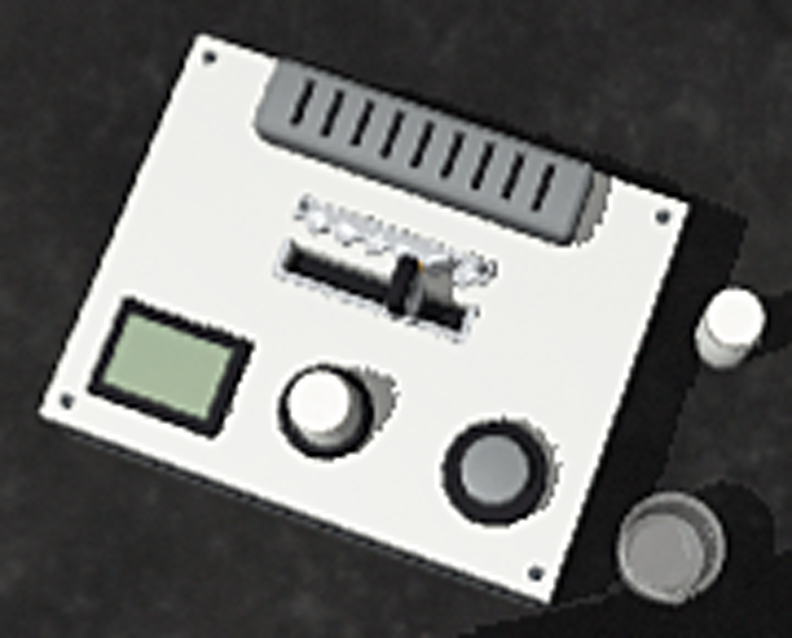

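View pics/side0c.png

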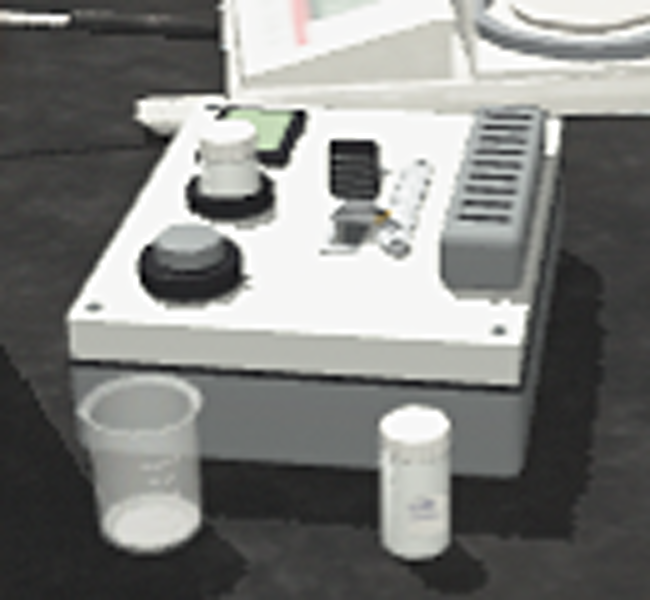

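```bash
python3 - <<'E'
from h import *
t=lambda u,v:(170+(u+.5)/4.4-.5,155+(v+.5)/4.4-.5)
s=lambda u,v:(190+(u+.5)/5-.5,145+(v+.5)/5-.5)
C=[t(200,35),t(690,205),t(550,603),t(40,418)]
P=[atz('top0',*c,0.072) for c in C]; P=np.array(P);print(P.round(4),[np.linalg.norm(P[i]-P[i-1]).round(4) for i in range(4)])
print('depth',[dep('top0',*c).round(4) for c in [t(150,200),t(600,330),t(495,468),t(318,405),t(735,315)]])
c=P.mean(0);print('c',c)
yl=(P[0]+P[3]-P[1]-P[2])[:2];xr=(P[0]+P[1]-P[2]-P[3])[:2]
a1=np.arctan2(-yl[0],yl[1]);a2=np.arctan2(xr[1],xr[0]);print('yaw',a1,a2)
print('key',two('top0',t(495,468),'side0',s(190,243)))
print('side corners',[atz('side0',*s(*q),.072).round(4) for q in [(68,322),(522,347)]])
yaw=(a1+a2)/2
R=np.array([[np.cos(yaw),-np.sin(yaw)],[np.sin(yaw),np.cos(yaw)]])
f=lambda p:(R.T@(p[:2]-c[:2])).round(4)
print('loc key',f(two('top0',t(495,468),'side0',s(190,243))[0]), 'vial',f(atz('top0',*t(318,405),.108)))
for u,v in [(402,258),(420,262),(388,308),(413,318),(402,287)]: print('tab',f(atz('top0',*t(u,v),.112)),f(atz('top0',*t(u,v),.084)))
print('slot ends',f(atz('top0',*t(285,258),.072)),f(atz('top0',*t(468,318),.072)))
for u,v in [(303,205),(487,270)]: print('notchstrip',f(atz('top0',*t(u,v),.076)))
print('beaker',atz('top0',*t(672,545),.06),'spare',atz('top0',*t(737,315),.055))
z=two('top0',t(402,285),'side0',s(354,142)); print('tab2',z,f(z[0]))
E
```

```text
[[ 0.6103 -0.1147  0.072 ]
 [ 0.5416 -0.3402  0.072 ]
 [ 0.3629 -0.2858  0.072 ]
 [ 0.431  -0.0598  0.072 ]] [np.float64(0.1875), np.float64(0.2357), np.float64(0.1868), np.float64(0.236)]
depth [array([ 0.5321, -0.0986,  0.0697]), array([ 0.4827, -0.3023,  0.0721]), array([ 0.4172, -0.2594,  0.0906]), array([ 0.4376, -0.1843,  0.1077]), array([ 0.4961, -0.3635,  0.055 ])]
c [ 0.48643154 -0.20011176  0.072     ]
yaw -0.2940698875919979 -0.29642190457287376
key (array([ 0.41619568, -0.25946075,  0.08850208]), np.float64(0.002533845261139473))
side corners [array([ 0.3622, -0.2902,  0.072 ]), array([ 0.5399, -0.3434,  0.072 ])]
loc key [-0.0499 -0.0772] vial [-0.0513  0.0008]
tab [ 0.0189 -0.0106] [ 0.0246 -0.0071]
tab [ 0.0199 -0.0184] [ 0.0256 -0.0151]
tab [-0.0033 -0.0126] [ 0.0016 -0.0092]
tab [-0.0038 -0.024 ] [ 0.0012 -0.0209]
tab [ 0.0071 -0.015 ] [ 0.0125 -0.0116]
slot ends [0.0094 0.0433] [ 0.0115 -0.0424]
notchstrip [0.034  0.0438]
notchstrip [ 0.0339 -0.0432]
beaker [ 0.39125824 -0.33803051  0.06      ] spare [ 0.4961271  -0.36435837  0.055     ]
tab2 (array([ 0.49061035, -0.21638457,  0.11014385]), np.float64(0.0008702163885874243)) [ 0.0087 -0.0144]
```

```bash
cat >> h.py <<'E'
from scipy.spatial.transform import Rotation as Ro
C0=np.array([0.4864,-0.2001]);YAW=-0.295
def L2W(x,y): c,s=np.cos(YAW),np.sin(YAW); return C0+np.array([c*x-s*y,s*x+c*y])
def W2L(p): c,s=np.cos(YAW),np.sin(YAW); d=np.array(p[:2])-C0; return np.array([c*d[0]+s*d[1],-s*d[0]+c*d[1]])
def rep(target=None):
    s=env.get_state(); q=s['orientation']; R=Ro.from_quat([q[1],q[2],q[3],q[0]]).as_matrix()
    c,sn=np.cos(YAW),np.sin(YAW); P=np.array([[c,-sn,0],[sn,c,0],[0,0,1]])
    print('t',round(s['clock'],2),'tcp',np.round(s['tcp_pos'],4),'loc',W2L(s['tcp_pos']).round(4),'F loc',(P.T@np.array(s['wrist_force'])).round(2),'gap',round(s['finger_gap'],4))
    print('tool axes in photometer frame (cols)\n',(P.T@R).round(4))
    if target is not None: print('offset cm',(100*R.T@(np.array(target)-s['tcp_pos'])).round(2))
E
python3 - <<'E'
from h import *
rep([*L2W(0.010,-0.045),0.20])
E
```

```text
t 0.15 tcp [ 0.1443 -0.5562  0.2306] loc [-0.2238 -0.4402] F loc [ 0.27  0.19 -0.72] gap 0.0853
tool axes in photometer frame (cols)
 [[-6.000e-04  5.216e-01 -8.532e-01]
 [ 1.300e-03 -8.532e-01 -5.216e-01]
 [-1.000e+00 -1.400e-03 -2.000e-04]]
offset cm [  3.1  -21.52 -40.56]
```

Emit:
servo_tool([
  {"offset": [0.2, -1.5, -3], "yaw": -6},
  {"offset": [0.5, -4, -7.5], "yaw": -14},
  {"offset": [1, -6.5, -12], "yaw": -22},
  {"offset": [1.5, -9, -16.5], "yaw": -30},
  {"offset": [2, -11.5, -21.5], "yaw": -38},
  {"offset": [2.5, -14, -26.5], "yaw": -46},
  {"offset": [3, -16.5, -31], "yaw": -53},
  {"offset": [3.1, -18.5, -35], "yaw": -58.6},
], claw=0, force=40)

```text
clock: 0.95
tcp_pos: [0.4274, -0.2968, 0.2004]
orientation: [-0.422, -0.567, -0.423, 0.567]
wrist_force: [0.5, -0.8, 0.1]
finger_gap: 0.0001
```

```bash
python3 - <<'E'
from h import *
rep([*L2W(0.010,-0.045),0.20]); snap('wrist','w1'); rep()
E
```

```text
t 0.95 tcp [ 0.4274 -0.2968  0.2004] loc [-0.0283 -0.1097] F loc [ 0.75 -0.64  0.12] gap 0.0001
tool axes in photometer frame (cols)
 [[-6.0e-04  1.0e+00  5.2e-03]
 [ 2.0e-04  5.2e-03 -1.0e+00]
 [-1.0e+00 -6.0e-04 -2.0e-04]]
offset cm [ 0.04  3.87 -6.45]
t 1.0 tcp [ 0.432  -0.2917  0.2002] loc [-0.0254 -0.1035] F loc [ 2.01  3.33 -0.85] gap -0.0001
tool axes in photometer frame (cols)
 [[ 0.0015  0.9999  0.0153]
 [ 0.0046  0.0153 -0.9999]
 [-1.      0.0016 -0.0045]]
```

View pics/w1.png

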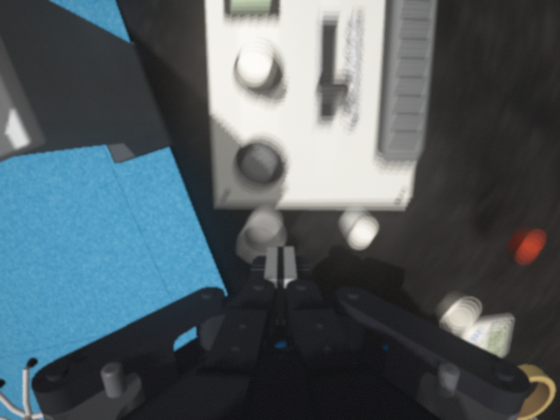

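The wrist view is blurred because the arm was still moving. It shows the tab at (333,90), the key at (262,160) and the fingertips at (280,265). I'll let it settle and look again.

Emit:
servo_tool([
  {"offset": [0, 0, 0], "yaw": 0},
  {"offset": [0, 0, 0], "yaw": 0},
  {"offset": [0, 0, 0], "yaw": 0},
  {"offset": [0, 0, 0], "yaw": 0},
  {"offset": [0, 0, 0], "yaw": 0},
  {"offset": [0, 0, 0], "yaw": 0},
  {"offset": [0, 0, 0], "yaw": 0},
  {"offset": [0, 0, 0], "yaw": 0},
])

```text
clock: 1.8
tcp_pos: [0.4264, -0.2989, 0.2009]
orientation: [-0.421, -0.568, -0.421, 0.568]
wrist_force: [-0.4, 0.2, 0.8]
finger_gap: 0.0004
```

```bash
python3 - <<'E'
from h import *
rep([*L2W(0.010,-0.045),0.20]); snap('wrist','w2'); rep()
crop('w2',190,0,450,300,2,'w2c')
E
```

```text
t 1.8 tcp [ 0.4264 -0.2989  0.2009] loc [-0.0287 -0.112 ] F loc [-0.42  0.13  0.83] gap 0.0004
tool axes in photometer frame (cols)
 [[ 1.e-04  1.e+00  2.e-04]
 [-1.e-04  2.e-04 -1.e+00]
 [-1.e+00  1.e-04  1.e-04]]
offset cm [ 0.09  3.87 -6.7 ]
t 1.85 tcp [ 0.4264 -0.2989  0.2009] loc [-0.0287 -0.112 ] F loc [ 0.65  0.58 -0.17] gap -0.0004
tool axes in photometer frame (cols)
 [[ 1.e-04  1.e+00  4.e-04]
 [-1.e-04  4.e-04 -1.e+00]
 [-1.e+00  1.e-04  1.e-04]]
```

View pics/w2c.png

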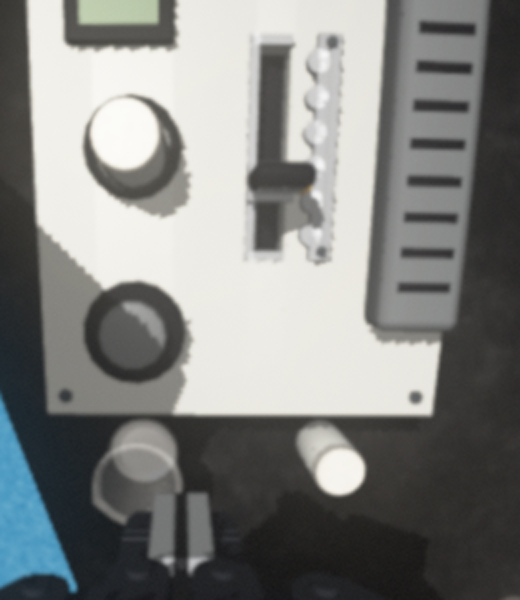

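The crop shows the tab at (282,175), with its pointer at (308,187) in the fourth of five notches from home. So the lever starts in the third click, as the top view suggested. The key top is at (132,332).

```bash
python3 - <<'E'
from h import *
w=lambda u,v:(190+(u+.5)/2-.5,(v+.5)/2-.5)
f=lambda p:W2L(p).round(4)
t=lambda u,v:(170+(u+.5)/4.4-.5,155+(v+.5)/4.4-.5)
print('tab',[f(atz('w2',*w(*q),.112)) for q in [(284,165),(250,165),(316,165),(284,175),(284,187)]])
print('key',f(atz('w2',*w(132,332),.093)),dep('w2',*w(132,332)))
k,e=two('top0',t(495,468),'w2',w(132,332));print(k,e,f(k))
k,e=two('top0',t(404,284),'w2',w(284,170));print('tab',k,e,f(k))
print('corners',f(atz('w2',*w(47,414),.072)),f(atz('w2',*w(433,414),.072)))
print('deck z',dep('w2',*w(250,320))[2])
print('notches',[f(atz('w2',*w(318,v),.077)) for v in (62,98,132,202,236)], 'slot',[f(atz('w2',*w(265,v),.072)) for v in (42,252)])
rep([*L2W(0.010,-0.045),0.20])
E
```

```text
tab [array([ 0.0092, -0.0103]), array([-0.0034, -0.0104]), array([ 0.0211, -0.0101]), array([ 0.0093, -0.0138]), array([ 0.0095, -0.018 ])]
key [-0.0497 -0.0748] [ 0.41703311 -0.2572582   0.09250546]
[ 0.41700847 -0.25853095  0.08891728] 0.001978482909190115 [-0.0494 -0.0761]
tab [ 0.48796394 -0.21678611  0.12672017] 0.003323023867322515 [ 0.0063 -0.0155]
corners [-0.0934 -0.117 ] [ 0.0937 -0.1167]
deck z 0.07095527125488338
notches [array([0.0275, 0.0351]), array([0.0281, 0.0212]), array([0.0288, 0.0078]), array([ 0.0303, -0.0204]), array([ 0.0311, -0.0346])] slot [array([0.006 , 0.0439]), array([ 0.0088, -0.0416])]
t 1.85 tcp [ 0.4264 -0.2989  0.2009] loc [-0.0287 -0.112 ] F loc [ 0.65  0.58 -0.17] gap -0.0004
tool axes in photometer frame (cols)
 [[ 1.e-04  1.e+00  4.e-04]
 [-1.e-04  4.e-04 -1.e+00]
 [-1.e+00  1.e-04  1.e-04]]
offset cm [ 0.09  3.87 -6.69]
```

Emit:
servo_tool([
  {"offset": [0, 1.3, -2.2], "yaw": 0},
  {"offset": [0, 2.6, -4.5], "yaw": 0},
  {"offset": [1.5, 3.9, -6.7], "yaw": 0},
  {"offset": [4, 3.9, -6.7], "yaw": 0},
  {"offset": [6.5, 3.9, -6.7], "yaw": 0},
  {"offset": [9, 3.9, -6.7], "yaw": 0},
  {"offset": [11.2, 3.9, -6.7], "yaw": 0},
  {"offset": [11.2, 3.9, -6.7], "yaw": 0},
])

```text
clock: 2.65
tcp_pos: [0.4813, -0.2443, 0.0859]
orientation: [-0.419, -0.567, -0.423, 0.569]
wrist_force: [-0.0, 0.3, -0.2]
finger_gap: 0.0006
```

```bash
python3 - <<'E'
from h import *
rep(); snap('side','s1'); crop('s1',190,100,320,265,4,'s1c')
E
```

```text
t 2.65 tcp [ 0.4813 -0.2443  0.0859] loc [ 0.0079 -0.0438] F loc [-0.13  0.29 -0.16] gap 0.0006
tool axes in photometer frame (cols)
 [[-0.0057  1.      0.001 ]
 [ 0.0018  0.001  -1.    ]
 [-1.     -0.0057 -0.0018]]
```

View pics/s1c.png

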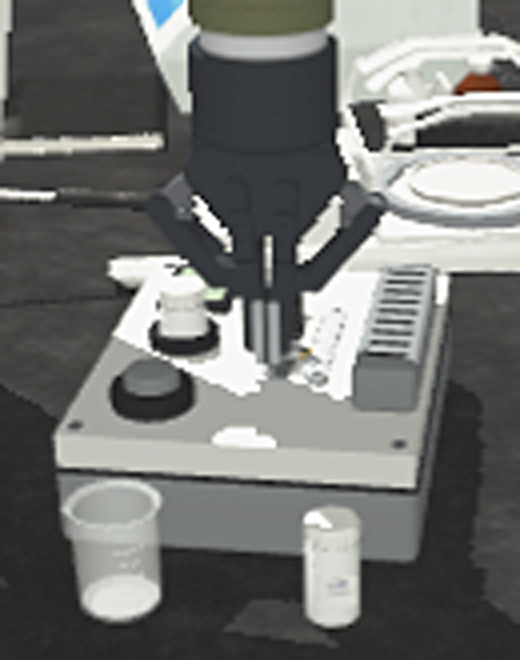

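The fingers are down to the right of the tab, at about crop (270,340), and clear of everything. Next I push left.

Emit:
servo_tool([
  {"offset": [0, 0, -0.3], "yaw": 0},
  {"offset": [0, 0, -0.6], "yaw": 0},
  {"offset": [0, 0, -0.9], "yaw": 0},
  {"offset": [0, 0, -1.1], "yaw": 0},
  {"offset": [0, 0, -1.3], "yaw": 0},
  {"offset": [0, 0, -1.5], "yaw": 0},
  {"offset": [0, 0, -1.7], "yaw": 0},
  {"offset": [0, 0, -1.8], "yaw": 0},
])

```text
clock: 3.5
tcp_pos: [0.4881, -0.2301, 0.0891]
orientation: [-0.422, -0.567, -0.42, 0.569]
wrist_force: [-4.0, -6.3, -0.1]
finger_gap: 0.0002
```

```bash
python3 -c "
from h import *
rep()"
```

```text
t 3.5 tcp [ 0.4881 -0.2301  0.0891] loc [ 0.0104 -0.0282] F loc [-2.06 -7.16 -0.06] gap 0.0002
tool axes in photometer frame (cols)
 [[-1.0e-04  1.0e+00 -0.0e+00]
 [-3.6e-03 -0.0e+00 -1.0e+00]
 [-1.0e+00 -1.0e-04  3.6e-03]]
```

Emit:
servo_tool([
  {"offset": [0, 0, -0.2], "yaw": 0},
  {"offset": [0, 0, -0.4], "yaw": 0},
  {"offset": [0, 0, -0.6], "yaw": 0},
  {"offset": [0, 0, -0.8], "yaw": 0},
  {"offset": [0, 0, -1.0], "yaw": 0},
  {"offset": [0, 0, -1.2], "yaw": 0},
  {"offset": [0, 0, -1.3], "yaw": 0},
  {"offset": [0, 0, -1.4], "yaw": 0},
])

```text
clock: 4.3
tcp_pos: [0.4921, -0.2165, 0.0888]
orientation: [-0.422, -0.567, -0.421, 0.569]
wrist_force: [-3.7, -8.9, -0.9]
finger_gap: -0.0001
```

Emit:
servo_tool([
  {"offset": [0, 0, -0.2], "yaw": 0},
  {"offset": [0, 0, -0.4], "yaw": 0},
  {"offset": [0, 0, -0.6], "yaw": 0},
  {"offset": [0, 0, -0.8], "yaw": 0},
  {"offset": [0, 0, -1.0], "yaw": 0},
  {"offset": [0, 0, -1.2], "yaw": 0},
  {"offset": [0, 0, -1.3], "yaw": 0},
  {"offset": [0, 0, -1.4], "yaw": 0},
])

```text
clock: 5.1
tcp_pos: [0.4963, -0.2031, 0.089]
orientation: [-0.422, -0.567, -0.42, 0.569]
wrist_force: [-3.3, -7.1, -0.2]
finger_gap: -0.0004
```

```bash
python3 - <<'E'
from h import *
rep(); snap('top','t1'); crop('t1',170,155,350,300,4.4,'t1c')
E
```

```text
t 5.1 tcp [ 0.4963 -0.2031  0.089 ] loc [ 0.0103 -0.    ] F loc [-1.05 -7.77 -0.21] gap -0.0004
tool axes in photometer frame (cols)
 [[-1.0e-04  1.0e+00  1.0e-04]
 [-3.3e-03  1.0e-04 -1.0e+00]
 [-1.0e+00 -1.0e-04  3.3e-03]]
```

View pics/t1c.png

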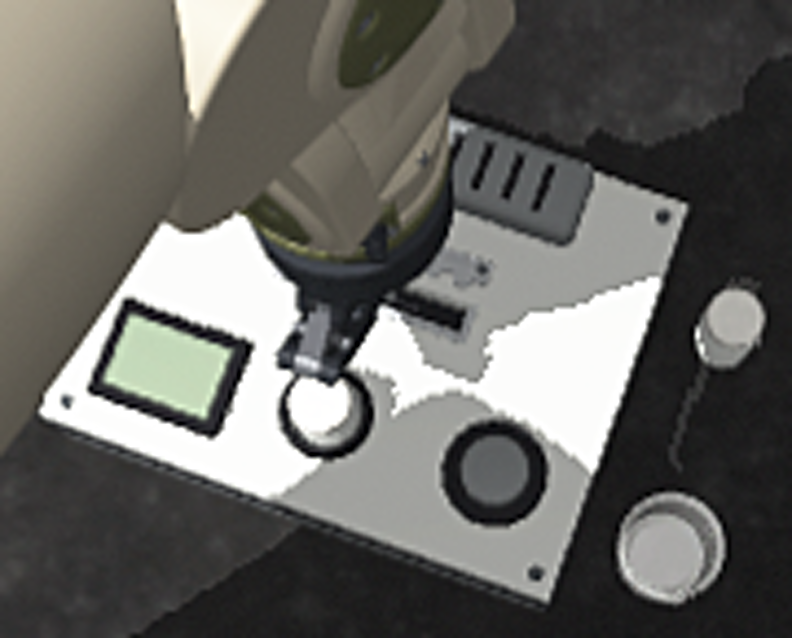

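Emit:
servo_tool([
  {"offset": [0, 0, -0.2], "yaw": 0},
  {"offset": [0, 0, -0.4], "yaw": 0},
  {"offset": [0, 0, -0.6], "yaw": 0},
  {"offset": [0, 0, -0.7], "yaw": 0},
  {"offset": [0, 0, -0.8], "yaw": 0},
  {"offset": [0, 0, -0.9], "yaw": 0},
  {"offset": [0, 0, -1.0], "yaw": 0},
  {"offset": [0, 0, -1.1], "yaw": 0},
])

```text
clock: 5.95
tcp_pos: [0.4999, -0.1912, 0.0889]
orientation: [0.421, 0.568, 0.421, -0.568]
wrist_force: [0.9, 0.7, 0.3]
finger_gap: -0.0
```

Emit:
servo_tool([
  {"offset": [0, 0, -0.05], "yaw": 0},
  {"offset": [0, 0, -0.1], "yaw": 0},
  {"offset": [0, 0, -0.15], "yaw": 0},
  {"offset": [0, 0, -0.2], "yaw": 0},
  {"offset": [0, 0, -0.25], "yaw": 0},
  {"offset": [0, 0, -0.25], "yaw": 0},
  {"offset": [0, 0, -0.25], "yaw": 0},
  {"offset": [0, 0, -0.25], "yaw": 0},
])

```text
clock: 6.75
tcp_pos: [0.5002, -0.1901, 0.0889]
orientation: [-0.421, -0.567, -0.421, 0.569]
wrist_force: [-2.6, -4.5, -0.6]
finger_gap: -0.0001
```

```bash
python3 - <<'E'
from h import *
rep()
E
```

```text
t 6.75 tcp [ 0.5002 -0.1901  0.0889] loc [0.0103 0.0136] F loc [-1.17 -5.1  -0.6 ] gap -0.0001
tool axes in photometer frame (cols)
 [[-0.0e+00  1.0e+00 -2.0e-04]
 [-2.2e-03 -2.0e-04 -1.0e+00]
 [-1.0e+00 -0.0e+00  2.2e-03]]
```

Emit:
servo_tool([
  {"offset": [0, 0, -0.05], "yaw": 0},
  {"offset": [0, 0, -0.1], "yaw": 0},
  {"offset": [0, 0, -0.15], "yaw": 0},
  {"offset": [0, 0, -0.2], "yaw": 0},
  {"offset": [0, 0, -0.2], "yaw": 0},
  {"offset": [0, 0, -0.2], "yaw": 0},
  {"offset": [0, 0, -0.2], "yaw": 0},
  {"offset": [0, 0, -0.2], "yaw": 0},
])

```text
clock: 7.55
tcp_pos: [0.5003, -0.19, 0.089]
orientation: [-0.422, -0.567, -0.419, 0.57]
wrist_force: [-4.7, -11.3, 0.0]
finger_gap: 0.0005
```

```bash
python3 - <<'E'
from h import *
rep()
E
```

```text
t 7.55 tcp [ 0.5003 -0.19    0.089 ] loc [0.0103 0.0137] F loc [-1.190e+00 -1.219e+01  1.000e-02] gap 0.0005
tool axes in photometer frame (cols)
 [[-3.0e-04  1.0e+00 -1.5e-03]
 [-6.0e-03 -1.5e-03 -1.0e+00]
 [-1.0e+00 -3.0e-04  6.0e-03]]
```

The lever is at its stop: 12 N moved it only 0.1 mm. Next I cross over to the left side of the tab.

Emit:
servo_tool([
  {"offset": [0, 0, 0.6], "yaw": 0},
  {"offset": [0, 0, 1.2], "yaw": 0},
  {"offset": [-1.5, 0, 1.2], "yaw": 0},
  {"offset": [-3, 0, 1.2], "yaw": 0},
  {"offset": [-4.5, 0, 1.2], "yaw": 0},
  {"offset": [-5, 0, 0.5], "yaw": 0},
  {"offset": [-5, 0, -1], "yaw": 0},
  {"offset": [-5, 0, -2.5], "yaw": 0},
])

```text
clock: 8.35
tcp_pos: [0.5083, -0.1617, 0.1383]
orientation: [0.421, 0.568, 0.422, -0.568]
wrist_force: [0.6, -0.7, -0.1]
finger_gap: -0.0001
```

Emit:
servo_tool([
  {"offset": [0, 0, -1], "yaw": 0},
  {"offset": [0, 0, -1.9], "yaw": 0},
  {"offset": [0, 0, -1.9], "yaw": 0},
  {"offset": [0, 0, -1.9], "yaw": 0},
  {"offset": [0, 0, -1.9], "yaw": 0},
  {"offset": [0, 0, -1.9], "yaw": 0},
  {"offset": [0, 0, -1.9], "yaw": 0},
  {"offset": [0, 0, -1.9], "yaw": 0},
])

```text
clock: 9.15
tcp_pos: [0.5138, -0.1453, 0.1389]
orientation: [-0.421, -0.568, -0.421, 0.568]
wrist_force: [-0.2, -0.8, -0.2]
finger_gap: -0.0002
```

```bash
python3 - <<'E'
from h import *
rep(); snap('side','s2'); crop('s2',190,100,320,265,4,'s2c');snap('wrist','w3')
E
```

```text
t 9.15 tcp [ 0.5138 -0.1453  0.1389] loc [0.0103 0.0604] F loc [ 0.03 -0.85 -0.21] gap -0.0002
tool axes in photometer frame (cols)
 [[ 1.e-04  1.e+00  1.e-04]
 [-1.e-04  1.e-04 -1.e+00]
 [-1.e+00  1.e-04  1.e-04]]
```

View pics/s2c.png

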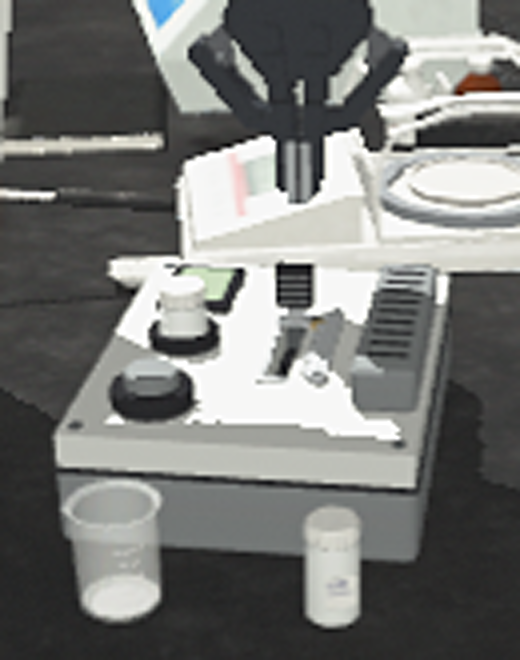

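View pics/w3.png

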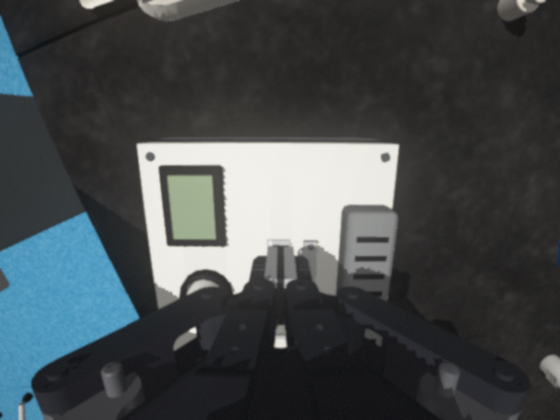

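The side crop shows the tab at the far, home end at (295,285), with the fingertips beyond it and above the deck. I lower the fingers and then approach the tab from the left.

Emit:
servo_tool([
  {"offset": [1.5, 0, 0], "yaw": 0},
  {"offset": [3, 0, 0], "yaw": 0},
  {"offset": [4.2, 0, 0], "yaw": 0},
  {"offset": [5, 0, 0.2], "yaw": 0},
  {"offset": [5, 0, 0.6], "yaw": 0},
  {"offset": [5, 0, 1.0], "yaw": 0},
  {"offset": [5, 0, 1.3], "yaw": 0},
  {"offset": [5, 0, 1.5], "yaw": 0},
])

```text
clock: 10.05
tcp_pos: [0.5099, -0.16, 0.0895]
orientation: [0.422, 0.568, 0.421, -0.568]
wrist_force: [-0.7, -1.1, -0.6]
finger_gap: 0.0001
```

Emit:
servo_tool([
  {"offset": [0, 0, 0.1], "yaw": 0},
  {"offset": [0, 0, 0.2], "yaw": 0},
  {"offset": [0, 0, 0.3], "yaw": 0},
  {"offset": [0, 0, 0.4], "yaw": 0},
  {"offset": [0, 0, 0.5], "yaw": 0},
  {"offset": [0, 0, 0.5], "yaw": 0},
  {"offset": [0, 0, 0.5], "yaw": 0},
  {"offset": [0, 0, 0.5], "yaw": 0},
])

```text
clock: 10.85
tcp_pos: [0.5088, -0.163, 0.0894]
orientation: [0.422, 0.568, 0.422, -0.567]
wrist_force: [2.2, 4.9, 3.8]
finger_gap: 0.0001
```

```bash
python3 - <<'E'
from h import *
rep()
E
```

```text
t 10.85 tcp [ 0.5088 -0.163   0.0894] loc [0.0106 0.042 ] F loc [0.71 5.37 3.83] gap 0.0001
tool axes in photometer frame (cols)
 [[ 0.0012  1.      0.0019]
 [ 0.002   0.0019 -1.    ]
 [-1.      0.0012 -0.002 ]]
```

Emit:
servo_tool([
  {"offset": [0, 0, 0.1], "yaw": 0},
  {"offset": [0, 0, 0.2], "yaw": 0},
  {"offset": [0, 0, 0.3], "yaw": 0},
  {"offset": [0, 0, 0.4], "yaw": 0},
  {"offset": [0, 0, 0.4], "yaw": 0},
  {"offset": [0, 0, 0.4], "yaw": 0},
  {"offset": [0, 0, 0.4], "yaw": 0},
  {"offset": [0, 0, 0.4], "yaw": 0},
])

```text
clock: 11.65
tcp_pos: [0.5067, -0.1681, 0.0887]
orientation: [-0.421, -0.568, -0.421, 0.568]
wrist_force: [0.7, -0.2, 0.1]
finger_gap: -0.0001
```

```bash
python3 - <<'E'
from h import *
rep()
E
```

```text
t 11.65 tcp [ 0.5067 -0.1681  0.0887] loc [0.0101 0.0365] F loc [ 0.75 -0.03  0.06] gap -0.0001
tool axes in photometer frame (cols)
 [[-4.e-04  1.e+00  5.e-04]
 [-3.e-04  5.e-04 -1.e+00]
 [-1.e+00 -4.e-04  3.e-04]]
```

Emit:
servo_tool([
  {"offset": [0, 0, 0.1], "yaw": 0},
  {"offset": [0, 0, 0.2], "yaw": 0},
  {"offset": [0, 0, 0.3], "yaw": 0},
  {"offset": [0, 0, 0.3], "yaw": 0},
  {"offset": [0, 0, 0.3], "yaw": 0},
  {"offset": [0, 0, 0.3], "yaw": 0},
  {"offset": [0, 0, 0.3], "yaw": 0},
  {"offset": [0, 0, 0.3], "yaw": 0},
])

```text
clock: 12.45
tcp_pos: [0.5061, -0.1708, 0.0889]
orientation: [-0.421, -0.568, -0.421, 0.568]
wrist_force: [-0.2, -0.6, 0.6]
finger_gap: 0.0001
```

```bash
python3 - <<'E'
from h import *
rep()
E
```

```text
t 12.45 tcp [ 0.5061 -0.1708  0.0889] loc [0.0103 0.0338] F loc [ 0.01 -0.63  0.57] gap 0.0001
tool axes in photometer frame (cols)
 [[ 1.e-04  1.e+00  8.e-04]
 [-2.e-04  8.e-04 -1.e+00]
 [-1.e+00  1.e-04  2.e-04]]
```

Click 1 felt: the force dropped to zero. I continue.

Emit:
servo_tool([
  {"offset": [0, 0, 0.1], "yaw": 0},
  {"offset": [0, 0, 0.2], "yaw": 0},
  {"offset": [0, 0, 0.3], "yaw": 0},
  {"offset": [0, 0, 0.4], "yaw": 0},
  {"offset": [0, 0, 0.5], "yaw": 0},
  {"offset": [0, 0, 0.6], "yaw": 0},
  {"offset": [0, 0, 0.7], "yaw": 0},
  {"offset": [0, 0, 0.7], "yaw": 0},
])

```text
clock: 13.25
tcp_pos: [0.5044, -0.1763, 0.0889]
orientation: [0.421, 0.568, 0.422, -0.567]
wrist_force: [2.1, 4.6, 0.9]
finger_gap: 0.0001
```

```bash
python3 - <<'E'
from h import *
rep()
E
```

```text
t 13.25 tcp [ 0.5044 -0.1763  0.0889] loc [0.0103 0.028 ] F loc [0.67 5.01 0.95] gap 0.0001
tool axes in photometer frame (cols)
 [[ 2.0e-04  1.0e+00  1.8e-03]
 [ 2.5e-03  1.8e-03 -1.0e+00]
 [-1.0e+00  2.0e-04 -2.5e-03]]
```

Emit:
servo_tool([
  {"offset": [0, 0, 0.1], "yaw": 0},
  {"offset": [0, 0, 0.2], "yaw": 0},
  {"offset": [0, 0, 0.3], "yaw": 0},
  {"offset": [0, 0, 0.4], "yaw": 0},
  {"offset": [0, 0, 0.4], "yaw": 0},
  {"offset": [0, 0, 0.4], "yaw": 0},
  {"offset": [0, 0, 0.4], "yaw": 0},
  {"offset": [0, 0, 0.4], "yaw": 0},
])

```text
clock: 14.05
tcp_pos: [0.5028, -0.1815, 0.0889]
orientation: [-0.421, -0.568, -0.421, 0.568]
wrist_force: [-0.2, 0.1, 0.5]
finger_gap: -0.0001
```

```bash
python3 - <<'E'
from h import *
rep()
E
```

```text
t 14.05 tcp [ 0.5028 -0.1815  0.0889] loc [0.0103 0.0225] F loc [-0.26  0.04  0.51] gap -0.0001
tool axes in photometer frame (cols)
 [[ 0.e+00  1.e+00  6.e-04]
 [-4.e-04  6.e-04 -1.e+00]
 [-1.e+00  0.e+00  4.e-04]]
```

Click 2 felt. I continue to the next contact.

Emit:
servo_tool([
  {"offset": [0, 0, 0.2], "yaw": 0},
  {"offset": [0, 0, 0.4], "yaw": 0},
  {"offset": [0, 0, 0.6], "yaw": 0},
  {"offset": [0, 0, 0.7], "yaw": 0},
  {"offset": [0, 0, 0.8], "yaw": 0},
  {"offset": [0, 0, 0.9], "yaw": 0},
  {"offset": [0, 0, 1.0], "yaw": 0},
  {"offset": [0, 0, 1.0], "yaw": 0},
])

```text
clock: 14.85
tcp_pos: [0.5003, -0.1897, 0.0889]
orientation: [0.421, 0.568, 0.422, -0.567]
wrist_force: [1.3, 5.2, 0.7]
finger_gap: -0.0001
```

```bash
python3 - <<'E'
from h import *
rep()
E
```

```text
t 14.85 tcp [ 0.5003 -0.1897  0.0889] loc [0.0103 0.014 ] F loc [-0.21  5.33  0.66] gap -0.0001
tool axes in photometer frame (cols)
 [[ 2.0e-04  1.0e+00  1.8e-03]
 [ 2.4e-03  1.8e-03 -1.0e+00]
 [-1.0e+00  2.0e-04 -2.4e-03]]
```

Emit:
servo_tool([
  {"offset": [0, 0, 0.1], "yaw": 0},
  {"offset": [0, 0, 0.2], "yaw": 0},
  {"offset": [0, 0, 0.3], "yaw": 0},
  {"offset": [0, 0, 0.4], "yaw": 0},
  {"offset": [0, 0, 0.4], "yaw": 0},
  {"offset": [0, 0, 0.4], "yaw": 0},
  {"offset": [0, 0, 0.4], "yaw": 0},
  {"offset": [0, 0, 0.4], "yaw": 0},
])

```text
clock: 15.65
tcp_pos: [0.4988, -0.1949, 0.0889]
orientation: [-0.421, -0.568, -0.421, 0.568]
wrist_force: [0.0, 0.9, 0.1]
finger_gap: -0.0001
```

```bash
python3 - <<'E'
from h import *
rep()
E
```

```text
t 15.65 tcp [ 0.4988 -0.1949  0.0889] loc [0.0103 0.0085] F loc [-0.21  0.84  0.15] gap -0.0001
tool axes in photometer frame (cols)
 [[ 0.e+00  1.e+00  6.e-04]
 [-3.e-04  6.e-04 -1.e+00]
 [-1.e+00  0.e+00  3.e-04]]
```

Click 3 felt. I back off to the left, rise and look.

Emit:
servo_tool([
  {"offset": [0, 0, -0.5], "yaw": 0},
  {"offset": [0, 0, -1.0], "yaw": 0},
  {"offset": [0, 0, -1.2], "yaw": 0},
  {"offset": [-2, 0, -1.2], "yaw": 0},
  {"offset": [-4, 0, -1.2], "yaw": 0},
  {"offset": [-6, 0, -1.2], "yaw": 0},
  {"offset": [-7, 0, -1.2], "yaw": 0},
  {"offset": [-7, 0, -1.2], "yaw": 0},
])

```text
clock: 16.45
tcp_pos: [0.5033, -0.1836, 0.1603]
orientation: [0.422, 0.568, 0.42, -0.567]
wrist_force: [-0.4, 1.5, -0.1]
finger_gap: -0.0
```

```bash
python3 - <<'E'
from h import *
rep([*L2W(-.0496,-.0757),.130]); snap('side','s3'); crop('s3',190,100,320,265,4,'s3c')
E
```

```text
t 16.45 tcp [ 0.5033 -0.1836  0.1603] loc [0.0114 0.0207] F loc [-0.86  1.3  -0.09] gap -0.0
tool axes in photometer frame (cols)
 [[ 3.1e-03  1.0e+00  1.1e-03]
 [-7.0e-04  1.1e-03 -1.0e+00]
 [-1.0e+00  3.1e-03  7.0e-04]]
offset cm [ 3.02 -6.12  9.64]
```

View pics/s3c.png

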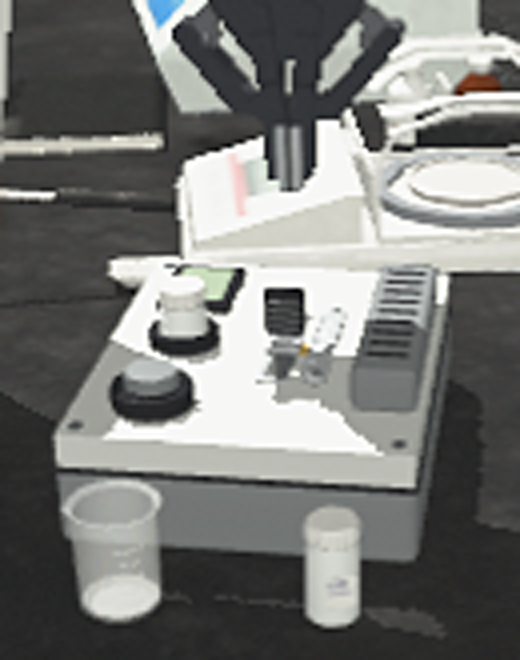

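The tab at (284,310) matches its original third-click spot in the side view, and the vials and beaker are unmoved. Next is the key.

Emit:
servo_tool([
  {"offset": [0, -1, 1.6], "yaw": 0},
  {"offset": [0, -2.5, 4], "yaw": 0},
  {"offset": [0, -4, 6.5], "yaw": 0},
  {"offset": [0, -5.5, 8.6], "yaw": 0},
  {"offset": [0, -6.1, 9.6], "yaw": 0},
  {"offset": [1.5, -6.1, 9.6], "yaw": 0},
  {"offset": [3, -6.1, 9.6], "yaw": 0},
  {"offset": [3, -6.1, 9.6], "yaw": 0},
])

```text
clock: 17.3
tcp_pos: [0.4147, -0.2561, 0.1264]
orientation: [-0.42, -0.568, -0.423, 0.568]
wrist_force: [-0.3, 0.3, -0.1]
finger_gap: -0.0001
```

Emit:
servo_tool([
  {"offset": [0.5, 0, 0], "yaw": 0},
  {"offset": [1, 0, 0], "yaw": 0},
  {"offset": [1.5, 0, 0], "yaw": 0},
  {"offset": [2, 0, 0], "yaw": 0},
  {"offset": [2.5, 0, 0], "yaw": 0},
  {"offset": [2.5, 0, 0], "yaw": 0},
  {"offset": [2.5, 0, 0], "yaw": 0},
  {"offset": [2.5, 0, 0], "yaw": 0},
])

```text
clock: 18.1
tcp_pos: [0.4162, -0.2576, 0.1041]
orientation: [0.421, 0.568, 0.421, -0.568]
wrist_force: [-0.5, -0.2, 0.6]
finger_gap: -0.0001
```

```bash
python3 - <<'E'
from h import *
rep([*L2W(-.0496,-.0757),.093]); snap('side','s4'); crop('s4',190,100,320,265,4,'s4c')
E
```

```text
t 18.1 tcp [ 0.4162 -0.2576  0.1041] loc [-0.0505 -0.0754] F loc [-0.41 -0.3   0.56] gap -0.0001
tool axes in photometer frame (cols)
 [[ 4.e-04  1.e+00  7.e-04]
 [-2.e-04  7.e-04 -1.e+00]
 [-1.e+00  4.e-04  2.e-04]]
offset cm [1.11 0.09 0.03]
```

View pics/s4c.png

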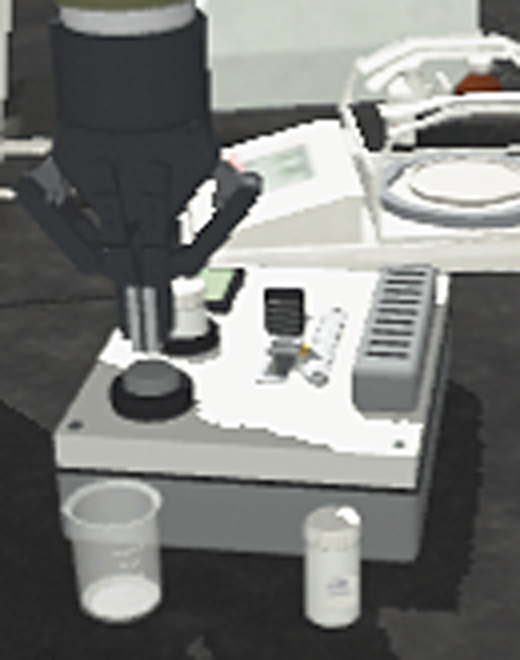

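The fingers are centred over the key at (150,380) with about 1 cm to go. Pressing.

Emit:
servo_tool([
  {"offset": [0.3, 0.05, 0], "yaw": 0},
  {"offset": [0.6, 0.1, 0], "yaw": 0},
  {"offset": [0.9, 0.1, 0], "yaw": 0},
  {"offset": [1.1, 0.1, 0], "yaw": 0},
  {"offset": [1.3, 0.1, 0], "yaw": 0},
  {"offset": [1.4, 0.1, 0], "yaw": 0},
  {"offset": [1.5, 0.1, 0], "yaw": 0},
  {"offset": [1.5, 0.1, 0], "yaw": 0},
])

```text
clock: 18.95
tcp_pos: [0.4169, -0.2576, 0.089]
orientation: [-0.421, -0.568, -0.421, 0.568]
wrist_force: [-2.2, 1.1, 3.5]
finger_gap: 0.0
```

Emit:
servo_tool([
  {"offset": [0.05, 0, 0], "yaw": 0},
  {"offset": [0.1, 0, 0], "yaw": 0},
  {"offset": [0.15, 0, 0], "yaw": 0},
  {"offset": [0.2, 0, 0], "yaw": 0},
  {"offset": [0.2, 0, 0], "yaw": 0},
  {"offset": [0.2, 0, 0], "yaw": 0},
  {"offset": [0.2, 0, 0], "yaw": 0},
  {"offset": [0.2, 0, 0], "yaw": 0},
])

```text
clock: 19.75
tcp_pos: [0.417, -0.2577, 0.0879]
orientation: [-0.422, -0.568, -0.421, 0.568]
wrist_force: [-3.5, 3.0, 12.4]
finger_gap: 0.0005
```

Emit:
servo_tool([
  {"offset": [0.05, 0, 0], "yaw": 0},
  {"offset": [0.1, 0, 0], "yaw": 0},
  {"offset": [0.1, 0, 0], "yaw": 0},
  {"offset": [0.1, 0, 0], "yaw": 0},
  {"offset": [0.1, 0, 0], "yaw": 0},
  {"offset": [0.1, 0, 0], "yaw": 0},
  {"offset": [0.1, 0, 0], "yaw": 0},
  {"offset": [0.1, 0, 0], "yaw": 0},
])

```text
clock: 20.55
tcp_pos: [0.417, -0.2577, 0.0878]
orientation: [0.422, 0.568, 0.421, -0.568]
wrist_force: [-5.2, 4.4, 18.7]
finger_gap: -0.0002
```

Bottomed: the force rose from 12 to 19 N with only 0.1 mm of movement, at z = 0.088. Releasing straight up.

Emit:
servo_tool([
  {"offset": [-0.5, 0, 0], "yaw": 0},
  {"offset": [-1.2, 0, 0], "yaw": 0},
  {"offset": [-2.5, 0, 0], "yaw": 0},
  {"offset": [-4.5, 0, 0], "yaw": 0},
  {"offset": [-7, 0, 0], "yaw": 0},
  {"offset": [-9.5, 0, 0], "yaw": 0},
  {"offset": [-11, 0, 0], "yaw": 0},
  {"offset": [-11, 0, 0], "yaw": 0},
])

```text
clock: 21.35
tcp_pos: [0.4184, -0.2589, 0.198]
orientation: [0.423, 0.568, 0.42, -0.568]
wrist_force: [-0.1, 0.4, -0.0]
finger_gap: 0.0001
```

Emit:
servo_tool([
  {"offset": [0, 0, 2], "yaw": 0},
  {"offset": [0, 0, 5], "yaw": 0},
  {"offset": [0, 0, 8], "yaw": 0},
  {"offset": [0, 0, 10], "yaw": 0},
  {"offset": [0, 0, 11], "yaw": 0},
  {"offset": [0, 0, 11], "yaw": 0},
  {"offset": [0, 0, 11], "yaw": 0},
  {"offset": [0, 0, 11], "yaw": 0},
])

```text
clock: 22.15
tcp_pos: [0.3853, -0.3619, 0.1956]
orientation: [0.421, 0.568, 0.422, -0.568]
wrist_force: [0.2, 0.4, 0.2]
finger_gap: 0.0
```

```bash
python3 - <<'E'
from h import *
rep(); snap('side','s5'); crop('s5',190,100,320,265,4,'s5c'); snap('top','t5'); crop('t5',170,155,350,300,4.4,'t5c')
w=lambda u,v:(170+(u+.5)/4.4-.5,155+(v+.5)/4.4-.5)
print('key z before/after',dep('top0',*w(495,468))[2],dep('t5',*w(495,468))[2])
E
```

```text
t 22.15 tcp [ 0.3853 -0.3619  0.1956] loc [-0.0497 -0.1842] F loc [0.13 0.43 0.15] gap 0.0
tool axes in photometer frame (cols)
 [[-5.0e-04  1.0e+00  1.8e-03]
 [ 6.0e-04  1.8e-03 -1.0e+00]
 [-1.0e+00 -5.0e-04 -6.0e-04]]
key z before/after 0.09058262551641738 0.7028137103717234
```

View pics/s5c.png

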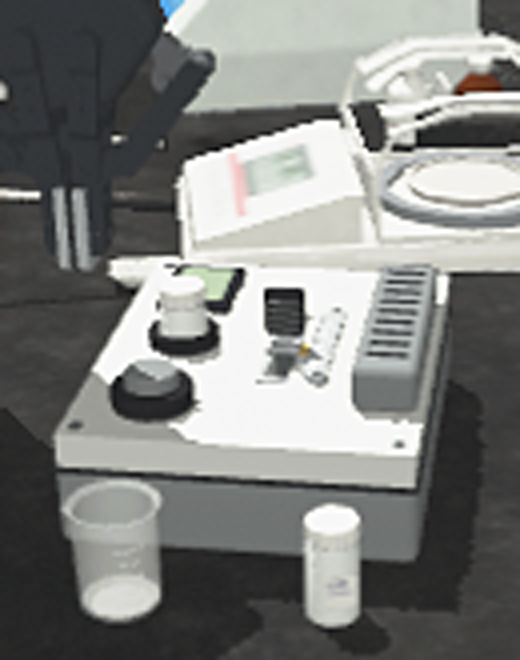

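View pics/t5c.png

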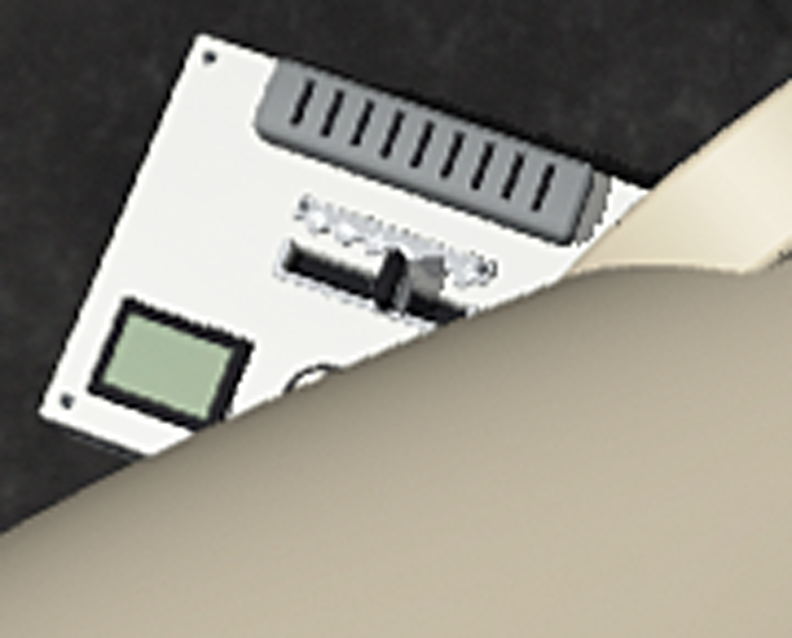

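The top crop shows the tab at about (392,280), against (405,287) at the start. That is a few mm to the left, so I'm measuring it before handing in.

```bash
python3 - <<'E'
from h import *
a=cv2.imread('pics/top0.png');b=cv2.imread('pics/t5.png')
o=[cv2.resize(i[195:235,230:290],None,fx=9,fy=9,interpolation=cv2.INTER_CUBIC)[:, :] for i in (a,b)]
cv2.imwrite('pics/cmpt.png',cv2.resize(np.vstack(o),None,fx=.8,fy=.8))
f=[cv2.imread('pics/%s.png'%n)[165:210,235:285] for n in ('side0','s3','s5')]
cv2.imwrite('pics/cmps.png',np.hstack([cv2.resize(i,None,fx=5,fy=5,interpolation=cv2.INTER_CUBIC) for i in f]))
E
```

```text
(no output)
```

View pics/cmpt.png

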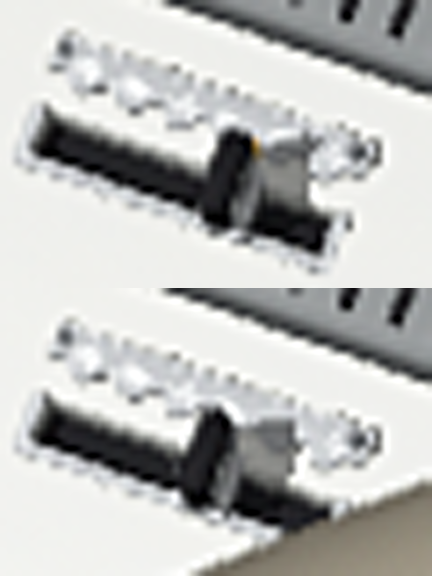

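View pics/cmps.png

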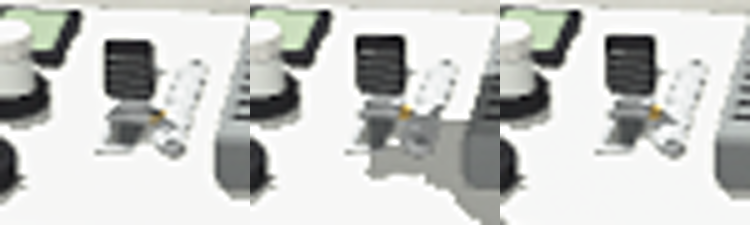

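Top and side views agree that the tab sits about 5–6 mm short of the third notch. It is just over the hump and did not snap in, so the force drop there was the crest and not the seat. The early key press therefore doesn't count. I'll go back to the left of the tab, nudge it fully into the third click, check it by eye, and press the key again.

Emit:
servo_tool([
  {"offset": [0, 0.5, -2], "yaw": 0},
  {"offset": [0, 1.5, -5], "yaw": 0},
  {"offset": [0, 2.7, -9], "yaw": 0},
  {"offset": [0, 3.9, -13], "yaw": 0},
  {"offset": [0, 5, -17], "yaw": 0},
  {"offset": [0, 6, -20], "yaw": 0},
  {"offset": [0, 6, -21], "yaw": 0},
  {"offset": [2, 6, -21], "yaw": 0},
])

```text
clock: 23.05
tcp_pos: [0.5055, -0.1783, 0.1782]
orientation: [0.424, 0.568, 0.421, -0.566]
wrist_force: [0.3, -0.6, -0.4]
finger_gap: 0.0003
```

Emit:
servo_tool([
  {"offset": [1, 0, 0], "yaw": 0},
  {"offset": [2, 0, 0], "yaw": 0},
  {"offset": [2, 0, 0], "yaw": 0},
  {"offset": [2, 0, 0], "yaw": 0},
  {"offset": [2, 0, 0], "yaw": 0},
  {"offset": [2, 0, 0], "yaw": 0},
  {"offset": [2, 0, 0], "yaw": 0},
  {"offset": [2, 0, 0], "yaw": 0},
])

```text
clock: 23.85
tcp_pos: [0.5036, -0.1796, 0.1562]
orientation: [0.421, 0.568, 0.421, -0.568]
wrist_force: [-0.5, -0.4, -0.6]
finger_gap: 0.0002
```

```bash
python3 - <<'E'
from h import *
rep([*L2W(.0103,.022),.089]); snap('side','s6'); crop('s6',190,100,320,265,4,'s6c')
E
```

```text
t 23.85 tcp [ 0.5036 -0.1796  0.1562] loc [0.0105 0.0246] F loc [-0.33 -0.55 -0.59] gap 0.0002
tool axes in photometer frame (cols)
 [[ 6.e-04  1.e+00  7.e-04]
 [-2.e-04  7.e-04 -1.e+00]
 [-1.e+00  6.e-04  2.e-04]]
offset cm [ 6.72 -0.02  0.26]
```

View pics/s6c.png

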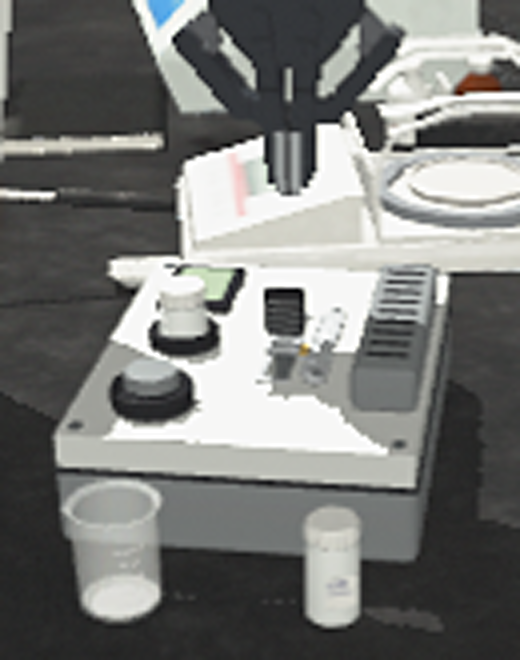

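The fingers are above the slot, left of the tab. The tab and pointer are at (284,310) and (305,350), unchanged. I lower them and approach to just short of contact.

Emit:
servo_tool([
  {"offset": [2, 0, 0], "yaw": 0},
  {"offset": [4, 0, 0], "yaw": 0},
  {"offset": [5.5, 0, 0], "yaw": 0},
  {"offset": [6.7, 0, 0], "yaw": 0},
  {"offset": [6.7, 0, 0.4], "yaw": 0},
  {"offset": [6.7, 0, 0.8], "yaw": 0},
  {"offset": [6.7, 0, 1.2], "yaw": 0},
  {"offset": [6.7, 0, 1.4], "yaw": 0},
])

```text
clock: 24.7
tcp_pos: [0.4999, -0.1938, 0.0898]
orientation: [0.422, 0.568, 0.421, -0.568]
wrist_force: [0.0, -0.3, 0.2]
finger_gap: 0.0003
```

Emit:
servo_tool([
  {"offset": [0, 0, 0.05], "yaw": 0},
  {"offset": [0, 0, 0.1], "yaw": 0},
  {"offset": [0, 0, 0.15], "yaw": 0},
  {"offset": [0, 0, 0.2], "yaw": 0},
  {"offset": [0, 0, 0.25], "yaw": 0},
  {"offset": [0, 0, 0.3], "yaw": 0},
  {"offset": [0, 0, 0.35], "yaw": 0},
  {"offset": [0, 0, 0.35], "yaw": 0},
])

```text
clock: 25.5
tcp_pos: [0.4983, -0.1962, 0.0889]
orientation: [-0.421, -0.568, -0.421, 0.568]
wrist_force: [0.8, 0.2, 0.2]
finger_gap: 0.0001
```

```bash
python3 - <<'E'
from h import *
rep(); snap('side','s7')
f=[cv2.imread('pics/%s.png'%n)[165:210,235:285] for n in ('side0','s5','s7')]
cv2.imwrite('pics/cmp7.png',np.hstack([cv2.resize(i,None,fx=5,fy=5,interpolation=cv2.INTER_CUBIC) for i in f]))
E
```

```text
t 25.5 tcp [ 0.4983 -0.1962  0.0889] loc [0.0103 0.0072] F loc [0.7  0.43 0.2 ] gap 0.0001
tool axes in photometer frame (cols)
 [[-0.e+00  1.e+00  8.e-04]
 [-1.e-04  8.e-04 -1.e+00]
 [-1.e+00 -0.e+00  1.e-04]]
```

View pics/cmp7.png

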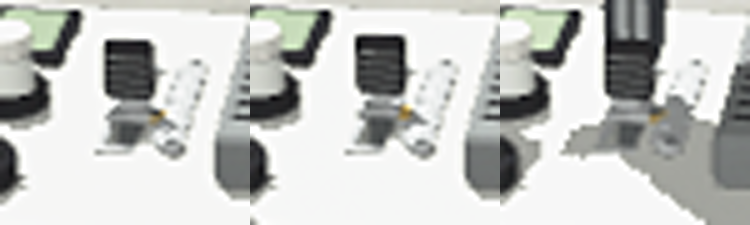

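The pointer has moved to (655,118), matching its starting position at (157,117), and the contact force is about zero. The lever has snapped into the third click. I back off and check.

Emit:
servo_tool([
  {"offset": [0, 0, -0.5], "yaw": 0},
  {"offset": [0, 0, -1.0], "yaw": 0},
  {"offset": [0, 0, -1.2], "yaw": 0},
  {"offset": [-2, 0, -1.2], "yaw": 0},
  {"offset": [-4, 0, -1.2], "yaw": 0},
  {"offset": [-6, 0, -1.2], "yaw": 0},
  {"offset": [-7, 0, -1.2], "yaw": 0},
  {"offset": [-7, 0, -1.2], "yaw": 0},
])

```text
clock: 26.35
tcp_pos: [0.5029, -0.185, 0.1603]
orientation: [0.422, 0.568, 0.42, -0.567]
wrist_force: [0.1, -1.1, -0.2]
finger_gap: 0.0001
```

Emit:
servo_tool([
  {"offset": [0, -1.5, 3], "yaw": 0},
  {"offset": [0, -3, 7], "yaw": 0},
  {"offset": [0, -5, 11], "yaw": 0},
  {"offset": [0, -6, 15], "yaw": 0},
  {"offset": [0, -6, 19], "yaw": 0},
  {"offset": [0, -6, 20], "yaw": 0},
  {"offset": [0, -6, 20], "yaw": 0},
  {"offset": [0, -6, 20], "yaw": 0},
])

```text
clock: 27.15
tcp_pos: [0.3862, -0.3575, 0.158]
orientation: [0.421, 0.568, 0.422, -0.568]
wrist_force: [-0.5, 0.0, -0.5]
finger_gap: -0.0002
```

```bash
python3 - <<'E'
from h import *
rep([*L2W(-.0496,-.0757),.093]); snap('side','s8'); snap('top','t8')
f=[cv2.imread('pics/%s.png'%n)[165:210,235:285] for n in ('side0','s5','s8')]
A=np.hstack([cv2.resize(i,None,fx=5,fy=5,interpolation=cv2.INTER_CUBIC) for i in f])
f=[cv2.imread('pics/%s.png'%n)[195:235,235:285] for n in ('top0','t5','t8')]
B=np.hstack([cv2.resize(i,None,fx=5,fy=5,interpolation=cv2.INTER_CUBIC) for i in f])
cv2.imwrite('pics/cmp8.png',np.vstack([A,B]))
E
```

```text
t 27.15 tcp [ 0.3862 -0.3575  0.158 ] loc [-0.0501 -0.1798] F loc [-0.51 -0.14 -0.48] gap -0.0002
tool axes in photometer frame (cols)
 [[-1.5e-03  1.0e+00  8.0e-04]
 [ 1.6e-03  8.0e-04 -1.0e+00]
 [-1.0e+00 -1.5e-03 -1.6e-03]]
offset cm [  6.51   0.07 -10.4 ]
```

View pics/cmp8.png

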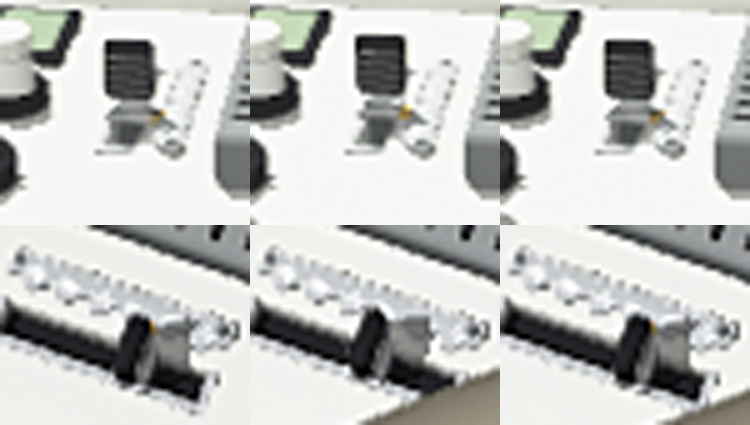

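In both views the tab is now back at its starting, third-notch place (left and right panels; the middle one is the unseated state). I press the key again.

Emit:
servo_tool([
  {"offset": [0, 0, -2.5], "yaw": 0},
  {"offset": [0, 0, -5.5], "yaw": 0},
  {"offset": [0, 0, -8.5], "yaw": 0},
  {"offset": [0, 0, -10.4], "yaw": 0},
  {"offset": [2, 0, -10.4], "yaw": 0},
  {"offset": [4, 0, -10.4], "yaw": 0},
  {"offset": [5, 0, -10.4], "yaw": 0},
  {"offset": [5, 0, -10.4], "yaw": 0},
])

```text
clock: 28.05
tcp_pos: [0.4159, -0.2574, 0.1076]
orientation: [-0.421, -0.567, -0.423, 0.568]
wrist_force: [0.0, 0.2, -0.2]
finger_gap: 0.0001
```

```bash
python3 - <<'E'
from h import *
rep([*L2W(-.0496,-.0757),.088])
E
```

```text
t 28.05 tcp [ 0.4159 -0.2574  0.1076] loc [-0.0508 -0.0753] F loc [-0.02  0.17 -0.16] gap 0.0001
tool axes in photometer frame (cols)
 [[-0.0028  1.      0.0023]
 [ 0.0013  0.0023 -1.    ]
 [-1.     -0.0028 -0.0013]]
offset cm [1.96 0.13 0.04]
```

Emit:
servo_tool([
  {"offset": [0.4, 0.05, 0], "yaw": 0},
  {"offset": [0.8, 0.1, 0], "yaw": 0},
  {"offset": [1.1, 0.1, 0], "yaw": 0},
  {"offset": [1.4, 0.1, 0], "yaw": 0},
  {"offset": [1.6, 0.1, 0], "yaw": 0},
  {"offset": [1.8, 0.1, 0], "yaw": 0},
  {"offset": [2.0, 0.1, 0], "yaw": 0},
  {"offset": [2.1, 0.1, 0], "yaw": 0},
])

```text
clock: 28.85
tcp_pos: [0.4176, -0.2596, 0.0881]
orientation: [-0.421, -0.568, -0.421, 0.568]
wrist_force: [-0.8, 0.3, 4.2]
finger_gap: -0.0004
```

Emit:
servo_tool([
  {"offset": [0.05, 0, 0], "yaw": 0},
  {"offset": [0.1, 0, 0], "yaw": 0},
  {"offset": [0.15, 0, 0], "yaw": 0},
  {"offset": [0.15, 0, 0], "yaw": 0},
  {"offset": [0.15, 0, 0], "yaw": 0},
  {"offset": [0.15, 0, 0], "yaw": 0},
  {"offset": [0.15, 0, 0], "yaw": 0},
  {"offset": [0.15, 0, 0], "yaw": 0},
])

```text
clock: 29.65
tcp_pos: [0.4176, -0.2596, 0.0879]
orientation: [-0.422, -0.568, -0.421, 0.568]
wrist_force: [-4.3, 2.3, 14.4]
finger_gap: 0.0003
```

Bottomed at 14 N, at z = 0.0879 as before. Releasing straight up, then moving well clear.

Emit:
servo_tool([
  {"offset": [-0.5, 0, 0], "yaw": 0},
  {"offset": [-1.2, 0, 0], "yaw": 0},
  {"offset": [-2.5, 0, 0], "yaw": 0},
  {"offset": [-4.5, 0, 0], "yaw": 0},
  {"offset": [-7, 0, 0], "yaw": 0},
  {"offset": [-9.5, 0, 0], "yaw": 0},
  {"offset": [-11, 0, 0], "yaw": 0},
  {"offset": [-11, 0, 0], "yaw": 0},
])

```text
clock: 30.45
tcp_pos: [0.4188, -0.2604, 0.1986]
orientation: [0.423, 0.568, 0.42, -0.567]
wrist_force: [-0.6, -0.6, -0.6]
finger_gap: -0.0001
```

Emit:
servo_tool([
  {"offset": [0, -1, 3], "yaw": 0},
  {"offset": [0, -3, 7], "yaw": 0},
  {"offset": [0, -5, 11], "yaw": 0},
  {"offset": [0, -7, 15], "yaw": 0},
  {"offset": [0, -9, 19], "yaw": 0},
  {"offset": [0, -10, 23], "yaw": 0},
  {"offset": [0, -10, 25], "yaw": 0},
  {"offset": [0, -10, 25], "yaw": 0},
])

```text
clock: 31.25
tcp_pos: [0.2478, -0.4718, 0.1948]
orientation: [0.42, 0.569, 0.421, -0.569]
wrist_force: [0.9, 1.3, -1.2]
finger_gap: -0.0001
```

Emit:
servo_tool([
  {"offset": [0, 0, 0], "yaw": 0},
  {"offset": [0, 0, 0], "yaw": 0},
  {"offset": [0, 0, 0], "yaw": 0},
  {"offset": [0, 0, 0], "yaw": 0},
  {"offset": [0, 0, 0], "yaw": 0},
  {"offset": [0, 0, 0], "yaw": 0},
  {"offset": [0, 0, 0], "yaw": 0},
  {"offset": [0, 0, 0], "yaw": 0},
])

```text
clock: 32.05
tcp_pos: [0.2494, -0.4697, 0.1964]
orientation: [-0.421, -0.568, -0.421, 0.568]
wrist_force: [0.2, 0.2, -0.6]
finger_gap: -0.0001
```

```bash
python3 - <<'E'
from h import *
rep(); snap('top','t9'); snap('side','s9'); crop('t9',170,155,350,300,4.4,'t9c');crop('s9',190,145,320,265,5,'s9c')
w=lambda u,v:(170+(u+.5)/4.4-.5,155+(v+.5)/4.4-.5)
print('key z',dep('top0',*w(495,468))[2],dep('t9',*w(495,468))[2])
E
```

```text
t 32.05 tcp [ 0.2494 -0.4697  0.1964] loc [-0.1484 -0.3268] F loc [ 0.09  0.24 -0.6 ] gap -0.0001
tool axes in photometer frame (cols)
 [[ 1.e-04  1.e+00  8.e-04]
 [-1.e-04  8.e-04 -1.e+00]
 [-1.e+00  1.e-04  1.e-04]]
key z 0.09058262551641738 0.09038431508519307
```

View pics/t9c.png

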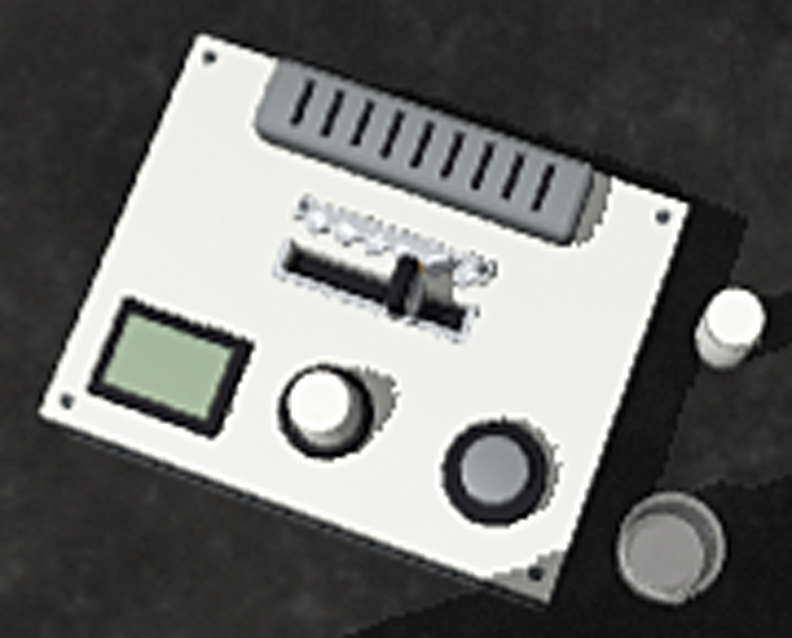

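View pics/s9c.png

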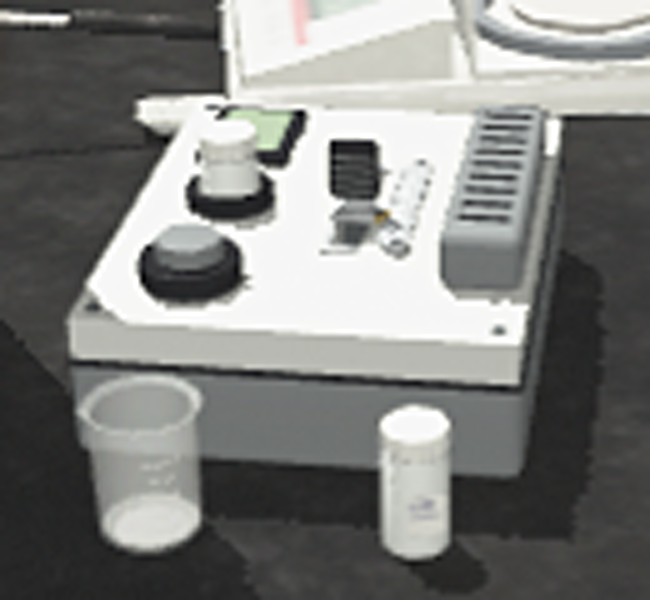

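Both views match the start pictures. The tab is at (405,285) in the top crop (third notch), the key is back up at (495,468), and both vials and the beaker are where they were.

```bash
python3 -c "
from workcell import env
print(env.hand_in())"
```

```text
the job is handed in; nothing more can be done
None
```

The lever is in the third click, the read key has been pressed and is back up, and the job was handed in at about 32 s. I had to press the key twice.

- **Home:** with the fingers shut, I pushed the lever left to its stop. About 12 N moved it only 0.1 mm.
- **Third click:** I then pushed right, counting by force drops. After the third drop the lever had stopped on the hump, about 5–6 mm short of the notch. I only saw this in the pictures taken after my first key press, so that press came too early.
- **Fix:** I went back and nudged the lever until it snapped into the third notch. It never passed on towards the fourth. I then pressed the key again, right down: it stopped dead at 14 N with the fingertips at z = 0.088, the same height as the first time.

**Last checks:**
- **Lever:** it lies at its starting place, which was the third notch, to within about 1 mm in the top and side views.
- **Key:** its top is back at its starting height, within 0.2 mm.
- **Vials and beaker:** both vials and the beaker have not moved.
- **Arm:** it is clear of everything. The highest wrist force I read was about 20 N.

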